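Clamp a cake mould with the ratchet lever

TASK

Set the lidded rectangular cake mould upright in the clamp's empty bay, then pump the clamp's lever back and forth in full strokes, from one stop pin to the other, until the sprung pressure plate holds the mould tight against the end stop; stop as soon as it is tight (one tooth more would crush it) and let go of the lever. Move the jaw with the lever only, bring the lever gently up to its stop pins without forcing it, and leave everything else on the table where it is.

Things in the scene. Friction and masses are not known exactly. Their poses are not given: they have to be found in the camera images.
- clamp: bench clamp, fixed; base plate 135 (x) by 355 mm (y), its top at z = 12 mm; origin on the table. In its axes: the toothed bar with the jaw lies along y at x = 0 and advances to +y, the lever points to -x above it. The bay is between the jaw and the end stop, a wall 70 mm high with its face at y = 145 mm, and between two guide rails (faces at x = -36 and +36 mm, y = 38 to 142, tops at z = 24)
- bay (a point): point on the base plate (z = 12 mm) where the centre of the mould's underside is when the mould stands against the end stop; axes as the clamp's. The jaw pushes the mould the last way: set down 5 to 10 mm short of this point (towards the clamp's -y) it clears the end stop and the jaw
- jaw (a joint): advance of the toothed bar and jaw, m: the free pressure plate's face is at clamp y = 12 mm + this. Starts at 14 to 36 mm. One full lever stroke, home pin to front pin, moves it one tooth, 10 mm; a catch holds it at 15, 25, .. 55 mm (up to 2 mm less under load, up to 3 mm more unloaded). Moving it unloaded takes about 4 N at the lever's handle, drawing the lever back 1 to 3 N
- jaw_head: steel toothed bar and the head plate behind the pressure plate; moves with the jaw and is to be moved by the lever only, not touched. Origin as the clamp's, shifted along y by the jaw's value. Top at z = 62 mm
- plate (a joint): how far the pressure plate (56 mm wide, top at z = 64 mm) is pressed back against its springs, m: 0 free, 0.016 bottomed; 15 N to start, then 2.5 N per mm. Tight (jaw at 53 to 55 mm) leaves it at 0.004 to 0.006, up to 0.0095 in that stroke; one tooth earlier the mould is loose (0). In the tightening stroke the handle's load grows from 4 to about 14 N; a stroke beyond it is over 9 N from the start
- handle (a point): grip point of the lever's handle: upright black round post, 20 mm in diameter, z = 71 to 137 mm; the point is on its axis at z = 105 mm, 167 mm from the pivot. Starts anywhere between its two stops and stays where left. The lever is clamped on its hub at an unknown angle (0.16 rad either way), so where the stops come must be felt; from stop to stop the handle moves 38 mm
- pivot (a point): point on the lever's upright pivot axis at z = 105 mm (clamp x = 42 mm, y = -50 mm). Pumping turns the handle about it. A tooth is caught only in the last 0.015 rad of the lever before the front pin; the next tooth is taken only in the last 0.01 rad before the home pin
- mould: lidded rectangular metal cake mould, 64 (x) by 84 mm (y), lid top at z = 56 mm, 0.45 to 0.7 kg, with a black bar handle: 14 mm wide (x), 62 mm long (y), z = 78 to 92 mm, on two posts 10 mm thick, 42 mm apart inside. Origin at the centre of the underside. It stands in the bay with its long side (y) along the clamp's y, either way round
- round_tin: bystander: a round lidded tin, 88 mm in diameter, 70 mm high, with a round knob to 92 mm; origin under its centre
- bowl: bystander: a small steel bowl, 110 mm across, 45 mm high; origin under its centre
- cake_a: bystander: a ring cake, 90 mm in diameter, about 45 mm high, near the clamp; origin under its centre
- cake_b: bystander: another ring cake of that size
- spatula: bystander: a spatula lying flat beyond the clamp
- stops: low bed on the clamp's base carrying the two upright stop pins, 10 mm in diameter, tops at z = 59 mm, under the lever and 66 mm from the pivot: home pin on the -y side, front pin on the +y side. They stop the finger under the lever's hub (0.23 rad from pin to pin) on stiff rubber, 50 N per mm. Origin and axes as the clamp's; only the lever's finger touches the pins
There are look-alikes about, which are no part of the job. Leave any purple or turquoise look-alike of the mould alone.

How it is judged:
By the outcome, as a careful person would: the job done as asked, in the order asked, and still so for the second after the job is handed in, with the robot touching nothing.
It also fails if it takes over 72 s, if anything falls off the work surface, if the arm or the gripper's body presses on something with over 40 N, if the wrist force passes 120 N, or if a joint passes its speed limit or range.

ROBOT

A 7-joint arm with a two-finger parallel gripper is mounted at the origin on the work surface. World frame = base frame: x ahead of the robot, y to its left, z up, the work surface at z = 0. Lengths are in mm, angles in rad, forces in N, time in s.
With the tool pointing down it reaches from about 400 to 875 mm from the base axis. Payload 4.4 kg.
Tool frame: the origin (TCP) lies on the centre line of the jaws, within the pads' length; the fingertips stand 25 mm ahead of it and the grasp point (between the pads) lies 6 mm ahead of it (ctrl.finger_overhang is the distance from the TCP to the fingertips, in mm); z points along the fingers, y is the line along which they close (so a half turn about z gives the same grasp; the last joint's range is limited). The gripper opens to 85 mm and grips with 20 to 120 N. Pads are 22 mm wide; open, the fingers measure 114 mm over their backs; the gripper's body (76 mm by 85 mm) begins 54 mm behind the grasp point. The pads swing forward as they close: fully open they stand 13 mm farther back than shut.
Start: joints at [1.091, 0.628, 0.038, 1.517, -0.027, 0.996, -0.02], TCP at [261.387, -595.142, 256.313] pointing down, gripper open.
Joint ranges: [-3.06, 3.06], [-0.37, 2.12], [-1.25, 1.32], [0.18, 2.47], [-1.1, 4.24], [0.23, 1.98], [-2.94, 2.94]. Speed limits (rad/s): [2.57, 2.57, 3.14, 3.14, 3.14, 3.14, 3.14].

INTERFACE

Orientations are given as [roll, pitch, yaw] about the fixed x, y, z axes, in that order (R = Rz(yaw) Ry(pitch) Rx(roll)).
In Python, from cell import ctrl gives the robot as it stands. The module is installed in compiled form; this text tells all that it offers.
- The arm moves only by the tool play_rows, never from a script. Its argument "targets" is a list of rows, each a list of 5 numbers: the closure, from 0 (fully open) to 1 (shut), then the shift along the tool's x, y, z in cm, then the turn about the tool's z in degrees. In form: [[gripper, dx, dy, dz, spin], ...]. A call has 1 to 10 rows; each row is the pose to reach, as a shift and turn from the pose commanded when the call began, along the tool's axes at that moment; what a row does not reach only later rows make up. A row lasts 1/10 s, in which the tool goes at most 50 mm and 8.59 degrees, less where a joint would pass 70% of its speed; a pose out of reach is approached as far as the arm can. A call with a gripper value outside its range is refused whole. The fingers move at their own pace and stop on an object; the grip force is fixed at half the most. Time passes only in rows, so rows that repeat a pose let the fingers close. It gives the time, the measured TCP pose, the force, the opening and the grip force at its end, in the units of the state.
- ctrl.read_state(): the state, without advancing time (a new reading comes with each control period).
- ctrl.get_image(name): name is "scene" or "top" or "wrist"; returns (picture, depth): 420x560x3 uint8, red, green, blue; 420x560 float32, mm along the optical axis (not along the pixel's ray), 0 where there is no reading.
- ctrl.calibration(name): a dict with "vfov" (degrees; the focal length in pixels is half the picture's height over the tangent of half this angle, whatever the lens; pixels are square), "cx", "cy" (the principal point, pixels), "k1" (the pictures are not rectified: a ray, as slopes to the right and down, at radius r is drawn at 1 + k1 r^2 times it, then the intrinsics apply), "extrinsics" (4x4, takes a point from camera to world coordinates); the wrist camera has in their place "mount" (4x4, takes a point from camera to tool coordinates, whose origin is the TCP and whose axes are the flange's). Camera axes: x right, y down, z forward; pixel columns grow to the right and rows downward; lengths in mm; the calibration is good to about 2 mm. A picture is of the moment at which its call begins: read the wrist's pose just before it. calibration takes no time and is no camera call.
- ctrl.finish_job(): hands the job in; it is judged then, once.
Trained networks look in the newest picture that a camera, given by its name, has taken for a name from the list of things; names that differ only in an ending like _2 or _b are one class to them, and where a whole thing is asked for, a point or a joint stands for the part that bears it (a point fixed in the world has none). Each returns a list of dicts, best first, with "confidence" (0 to 1); they miss things now and then, are a little off and sometimes report something else, mostly with a low value. They report only what shows in the picture. A call takes as long as a camera call. They do not tell look-alikes from the thing itself.
- ctrl.search_frame(camera, name): "bbox" ([left, top, right, bottom] in pixels, round what is visible of it).
- ctrl.trace(camera, name): "pixels" (420x560 bool, what is visible of it) and "bbox" ([left, top, right, bottom] in pixels, round what is visible of it).
The state is a dict: "clock": time; "qpos": joint angles; "qd": joint speeds; "tau": joint torques, N m; "eef_pos": TCP position; "tool_rot": TCP orientation; "force": force on the tool from outside, world axes, zero at the start; "torque": the same for the moment, N m; "width": finger opening in mm; "gripper_force": force on a finger pad.
Only numpy, scipy, OpenCV 4.12 (cv2) and the standard library are available. Lean on these libraries where they do the work, as an engineer would, in place of code of your own. Each camera call takes 0.05 s, during which the arm holds its last target. There are 200 camera calls.

## Working session

There is one attempt and no reset: what is moved stays moved. The work goes in short steps, Python scripts to look and compute and a tool call to move; the robot and the scene stay as the last step left them, time stands still between calls to the robot, and variables do not carry over. Pictures are saved under pics/ and viewed, at most 10 in all, crops included, and the job is handed in when it is done.

Besides the shell and the picture viewer there is one more tool, called after "Request:" as name(argument=value, ...) on one line, values as JSON. play_rows: Moves the arm, as the interface text tells. Its arguments: {"type":"object","properties":{"targets":{"type":"array"}},"required":["targets"]}

```bash
mkdir -p pics; cat > h.py <<'E'
import numpy as np, cv2
from cell import ctrl
from scipy.spatial.transform import Rotation as R
def pose(s):
    T=np.eye(4); T[:3,:3]=R.from_euler('xyz',s['tool_rot']).as_matrix(); T[:3,3]=s['eef_pos']; return T
def cam(name):
    s=ctrl.read_state(); im,d=ctrl.get_image(name); c=ctrl.calibration(name)
    E=pose(s)@np.array(c['mount']) if 'mount' in c else np.array(c['extrinsics'])
    f=210/np.tan(np.radians(c['vfov'])/2)
    u,v=np.meshgrid(np.arange(560),np.arange(420))
    K=np.array([[f,0,c['cx']],[0,f,c['cy']],[0,0,1]])
    p=np.stack([u,v],-1).reshape(-1,1,2).astype(float)
    n=cv2.undistortPoints(p,K,np.array([c['k1'],0,0,0,0.])).reshape(420,560,2)
    P=np.concatenate([n*d[...,None],d[...,None]],-1)@E[:3,:3].T+E[:3,3]
    P[d==0]=np.nan
    return im,P
def save(im,fn): cv2.imwrite('pics/'+fn,im[...,::-1])
E
python3 - <<'E'
from h import *
print(ctrl.read_state())
np.set_printoptions(precision=1,suppress=True)
for c in ['top','scene']:
    im,P=cam(c); save(im,c+'0.png'); np.save(c+'P.npy',P)
    for n in ['clamp','mould','handle','jaw_head','stops']:
        for r in ctrl.trace(c,n)[:3]:
            q=P[r['pixels']]; print(c,n,r['confidence'],r['bbox'],np.nanmedian(q,0),np.nanpercentile(q[:,2],98))
E
```

```text
{'clock': 0.0, 'qpos': array([ 1.09118775,  0.62931798,  0.03843734,  1.5183926 , -0.02701231,
        0.99631276, -0.01998197]), 'qd': array([ 0.00092712,  0.00042072, -0.00043347, -0.00042828, -0.00053782,
       -0.00022971,  0.00089514]), 'tau': array([ 1.98706821e-04, -5.63396323e+01,  1.22617140e+00, -1.93435639e+01,
        1.09784456e-02,  1.06581356e-02, -1.24029563e-05]), 'eef_pos': array([ 261.15795537, -594.57997846,  255.39934381]), 'tool_rot': array([-3.13967972e+00,  1.13797700e-05,  4.13823108e-01]), 'force': array([ 0.69705685, -1.3903669 ,  0.07899211]), 'torque': array([-0.03169083,  0.00872077, -0.01166708]), 'gripper_force': 0.0, 'width': 85.21956090206042}
top clamp 0.78 [208.5, 167.9, 343.6, 240.6] [614.4 -41.7  13. ] 75.0677567234094
top mould 0.96 [413.5, 209.8, 456.0, 254.4] [ 543.6 -448.2   55. ] 92.7641537604358
top mould 0.9 [370.4, 248.6, 412.9, 279.1] [ 459.9 -339.1   55.5] 93.22403151153821
top mould 0.83 [332.1, 281.1, 371.2, 319.4] [ 362.5 -244.2   55.7] 93.22236110222535
top handle 0.57 [287.7, 164.3, 313.8, 239.2] [605.4 -99.   71.1] 137.7573771844
[... 157 characters left out ...]
4996239869193
scene clamp 0.76 [216.7, 193.7, 374.7, 301.8] [647.9 -76.8  15.5] 98.30367657489123
scene mould 0.86 [83.6, 247.6, 132.8, 305.3] [ 570.9 -456.2   51.5] 91.02776970420925
scene mould 0.77 [162.7, 185.6, 200.5, 232.2] [ 388.5 -250.8   48. ] 91.27432437917862
scene mould 0.68 [214.7, 192.8, 370.8, 300.0] [647.5 -77.3  14.7] 99.2578184655334
scene handle 0.98 [239.2, 192.4, 298.0, 255.9] [ 577.8 -107.2   71.6] 136.138592020184
scene jaw_head 0.66 [247.2, 224.0, 318.4, 269.3] [645.6 -99.6  46.8] 61.78404293579149
scene jaw_head 0.5 [265.5, 238.2, 287.9, 250.4] [616.5 -98.6  52.2] 59.84191214196134
scene stops 0.61 [264.7, 241.3, 284.3, 249.5] [ 618.2 -106.    53.9] 58.87021253332397
```

View pics/top0.png

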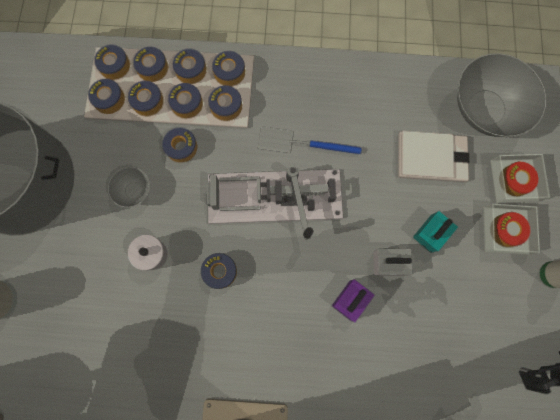

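View pics/scene0.png

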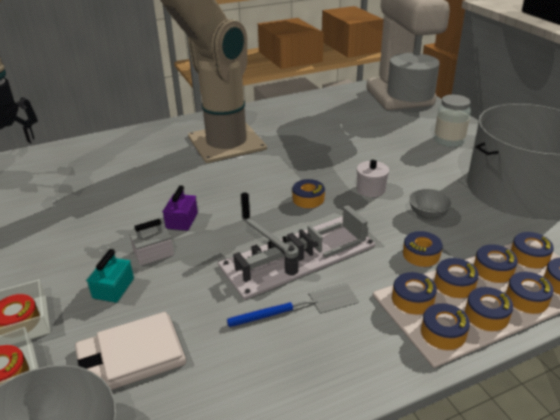

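The silver mould is at top pixel (392,262); purple (354,300) and turquoise (437,232) are decoys. The clamp is at (275,195) with its bay to the left (world +y), and the lever's black handle is at (308,233).

```bash
python3 - <<'E'
from h import *
np.set_printoptions(precision=1,suppress=True)
P=np.load('topP.npy')
def rect(m,name):
    q=P[m][:,:2].astype(np.float32); print(name,len(q),cv2.minAreaRect(q),q.mean(0))
X,Y,Z=P[...,0],P[...,1],P[...,2]
box=(X>520)&(X<720)&(Y>-260)&(Y<180)
m=(box&(Z>6)&(Z<140)&(X>540)&(X<700)).astype(np.uint8)
m=cv2.morphologyEx(m,cv2.MORPH_OPEN,np.ones((13,13)))>0
rect(m&(Z<140),'clamp')
rect(box&(Z>125)&(X<580),'post')
b=(X>400)&(X<520)&(Y>-400)&(Y<-290)
rect(b&(Z>75)&(Z<97),'bar'); rect(b&(Z>50)&(Z<60),'lid')
rect(box&(Z>65)&(Z<78)&(Y>60),'endstop')
E
```

```text
clamp 5615 ((618.0913696289062, -37.269378662109375), (140.69192504882812, 352.36407470703125), 5.262669086456299) [617.  -39.9]
post 9 ((521.6367797851562, -122.92594146728516), (3.136932373046875, 11.471785545349121), 0.6002072095870972) [ 521.5 -123.1]
bar 155 ((462.9726867675781, -345.7166442871094), (12.373542785644531, 62.68594741821289), 3.3031458854675293) [ 462.8 -345. ]
lid 688 ((463.33160400390625, -347.3479309082031), (62.171180725097656, 83.26316833496094), 3.498893976211548) [ 462.2 -345. ]
endstop 210 ((612.3887939453125, 117.54065704345703), (78.6097412109375, 15.825640678405762), 5.674513339996338) [611.9 117.4]
```

```bash
cat >> h.py <<'E'
def go(x,y,z,yawdeg):
    s=ctrl.read_state(); T=pose(s)
    d=T[:3,:3].T@(np.array([x,y,z])-T[:3,3])/10
    cy=np.degrees(s['tool_rot'][2]); sp=-((yawdeg-cy+180)%360-180)
    print('shift cm',d.round(2),'spin',round(sp,2),'rows>=',round(max(np.linalg.norm(d)/5,abs(sp)/8.59),1),'pos',s['eef_pos'].round(1),'yaw',round(cy,2),'t',s['clock'])
E
python3 - <<'E'
from h import *
np.set_printoptions(precision=3,suppress=True)
print(ctrl.calibration('wrist'))
go(455,-340,290,93.4); go(530,-60,360,93.4)
E
```

```text
{'vfov': 67.3623084057127, 'cx': 281.39964861804947, 'cy': 206.51962732442553, 'k1': -0.051679142532584335, 'mount': array([[   0.001,   -0.962,   -0.273,   69.364],
       [   1.   ,    0.001,    0.001,   -0.516],
       [  -0.   ,   -0.273,    0.962, -117.572],
       [   0.   ,    0.   ,    0.   ,    1.   ]])}
shift cm [ 27.99 -15.58  -3.37] spin -69.69 rows>= 8.1 pos [ 261.4 -595.2  256.3] yaw 23.71 t 0.6
shift cm [ 46.11 -38.2  -10.37] spin -69.69 rows>= 12.2 pos [ 261.4 -595.2  256.3] yaw 23.71 t 0.6
```

Request:
play_rows(targets=[[0,4.6,-3.8,-4,-7],[0,9.2,-7.6,-6,-14],[0,13.8,-11.4,-8,-21],[0,18.4,-15.2,-10,-28],[0,23,-19,-10,-35],[0,27.6,-22.8,-10,-42],[0,32.2,-26.6,-10,-49],[0,36.8,-30.4,-10,-56],[0,41.4,-34.2,-10,-63],[0,46,-38,-10,-69.7]])

```text
clock: 1.6
eef_pos: [478.4, -163.8, 355.5]
tool_rot: [3.141, 0.001, 1.635]
force: [0.9, -0.5, 0.4]
width: 85.5
gripper_force: 0.0
```

```bash
python3 - <<'E'
from h import *
go(600,10,370,93.4)
E
```

```text
shift cm [16.56 13.25 -1.45] spin 0.27 rows>= 4.3 pos [ 478.4 -163.8  355.5] yaw 93.67 t 1.6
```

Request:
play_rows(targets=[[0,3,3,0,0],[0,7,7,0,0],[0,7,7,0,0],[0,7,7,0,0],[0,7,7,0,0]])

```text
clock: 2.1
eef_pos: [542.7, -92.8, 354.8]
tool_rot: [-3.14, 0.001, 1.629]
force: [-1.0, 0.9, -0.0]
width: 85.5
gripper_force: 0.0
```

```bash
python3 - <<'E'
from h import *
np.set_printoptions(precision=1,suppress=True)
go(600,10,370,93.4)
im,P=cam('wrist'); save(im,'w1.png'); np.save('w1P.npy',P)
for n in ['clamp','jaw_head','handle','stops','plate','mould']:
    for r in ctrl.trace('wrist',n)[:2]:
        q=P[r['pixels']]; print(n,r['confidence'],r['bbox'],np.nanmedian(q,0),np.nanpercentile(q[:,2],98))
E
```

```text
shift cm [ 9.9  6.3 -1.5] spin -0.07 rows>= 2.4 pos [542.7 -92.8 354.8] yaw 93.33 t 2.1
clamp 0.9 [251.1, 3.6, 396.7, 246.2] [614.9 -24.6  12.7] 80.45582028885475
clamp 0.66 [323.8, 91.2, 372.6, 232.0] [632.3 -60.   48.8] 64.66649139741635
jaw_head 0.97 [327.6, 101.0, 371.4, 231.6] [635.5 -66.6  48.9] 62.74802220991967
handle 0.21 [247.6, 0.1, 397.5, 247.6] [614.9 -24.8  12.7] 80.45957386384794
stops 0.77 [319.3, 139.8, 337.1, 188.9] [607.1 -75.5  16.1] 59.489414913463
plate 0.8 [326.3, 92.7, 375.5, 105.8] [622.8   4.3  63.4] 65.48281823132108
mould 0.89 [200.2, 289.3, 246.4, 358.2] [ 467.8 -323.8   55.8] 92.53685576254011
mould 0.56 [118.6, 227.5, 195.2, 278.2] [ 360.4 -227.1   55.2] 92.31342636729495
```

View pics/w1.png

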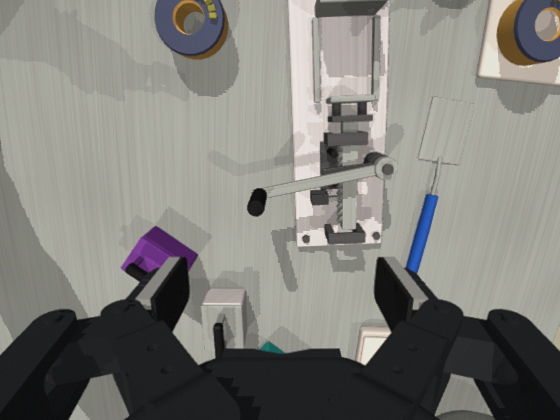

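```bash
python3 - <<'E'
from h import *
np.set_printoptions(precision=1,suppress=True)
P=np.load('w1P.npy'); X,Y,Z=P[...,0],P[...,1],P[...,2]
# base edges
m=(Z>7)&(X>500)&(X<740)
L=[];Rr=[]
for v in range(6,240):
    u=np.where(m[v,285:400])[0]+285
    if len(u)<20: continue
    r=u[(Z[v,u]>9)&(Z[v,u]<15)]
    if len(r)<5: continue
    L.append(P[v,r[0]]); Rr.append(P[v,r[-1]])
for n,A in(('L',L),('R',Rr)):
    A=np.array(A); 
    k=np.ones(len(A),bool)
    for _ in range(6):
        c=np.polyfit(A[k,1],A[k,0],1); e=np.abs(np.polyval(c,A[:,1])-A[:,0]); k=e<max(2,1.5*np.median(e))
    print(n,'yaw',np.degrees(-np.arctan(c[0])),'x at y=-40',np.polyval(c,-40),k.sum(),len(k), 'miny',A[:,1].min())
def rect(m,name):
    q=P[m][:,:2].astype(np.float32); print(name,len(q),cv2.minAreaRect(q),q.mean(0),P[m][:,2].mean())
uu,vv=np.meshgrid(np.arange(560),np.arange(420))
def win(a,b,c,d): return (uu>=a)&(uu<=c)&(vv>=b)&(vv<=d)
rect(win(300,10,335,105)&(abs(Z-24)<3),'railL'); rect(win(355,10,390,95)&(abs(Z-24)<3),'railR')
rect(win(320,90,380,108)&(Z>60)&(Z<68),'plate')
rect(win(366,150,402,185)&(Z>70),'hub'); print(np.nanmax(Z[win(366,150,402,185)]))
rect(win(240,180,275,220)&(Z>125),'post')
rect(win(200,280,250,350)&(Z>75)&(Z<97),'bar'); rect(win(195,280,250,350)&(Z>50)&(Z<60),'lid')
rect(win(320,220,372,245)&(Z>30),'rear')
E
```

```text
L yaw 5.98359874733046 x at y=-40 555.2944901562917 223 234 miny -205.37518761276044
R yaw 5.812830756038457 x at y=-40 688.2561783020722 206 234 miny -198.06800358435302
railL 558 ((584.3478393554688, 56.19911193847656), (113.36177062988281, 28.514976501464844), 89.78597259521484) [579.8  57.1] 23.817221821251362
railR 540 ((657.6446533203125, 67.33908081054688), (30.120071411132812, 106.58859252929688), 20.2724552154541) [657.2  67.5] 23.838038481236186
plate 306 ((624.716796875, 4.977710723876953), (54.74338150024414, 8.206844329833984), 6.57393217086792) [624.7   4.9] 63.62876340059038
hub 509 ((670.1399536132812, -77.73408508300781), (39.182716369628906, 29.290571212768555), 4.314022064208984) [671.6 -78.1] 75.2820676939501
82.30104969989077
post 267 ((515.2188110351562, -121.48234558105469), (18.14727783203125, 19.095298767089844), 89.09503936767578) [ 515.4 -120.7] 135.6046740962063
bar 287 ((464.9134216308594, -335.3172302246094), (14.350165367126465, 42.71577453613281), 3.9764575958251953) [ 465.5 -332.6] 89.7782043937127
lid 1484 ((464.6143798828125, -345.0714111328125), (63.63402557373047, 84.64942932128906), 3.100220203399658) [ 465.7 -337.5] 55.905253192336545
rear 700 ((639.2476196289062, -174.09405517578125), (52.96621322631836, 33.176353454589844), 6.402348041534424) [ 639.6 -176.7] 52.50666849344394
```

The wrist view shows the clamp: post top (257,202), hub (385,167), plate (350,98), rails (317,60)/(376,60), end stop just cut off at the top. The clamp axis is off the base's centre, so I look again from over the bay.

Request:
play_rows(targets=[[0,4,3,0,0],[0,8,6,0,0],[0,10,6,0,0],[0,10,6,0,0],[0,10,6,0,0]])

```text
clock: 2.95
eef_pos: [597.2, 11.3, 354.9]
tool_rot: [-3.141, 0.001, 1.63]
force: [-0.1, -0.8, -1.1]
width: 85.6
gripper_force: 0.0
```

```bash
python3 - <<'E'
from h import *
np.set_printoptions(precision=1,suppress=True)
go(600,10,370,93.4)
im,P=cam('wrist'); save(im,'w2.png'); np.save('w2P.npy',P)
a=np.radians(5.9); c,s=np.cos(a),np.sin(a); O=np.array([627,-35])
X=(P[...,0]-O[0])*c+(P[...,1]-O[1])*s; Y=-(P[...,0]-O[0])*s+(P[...,1]-O[1])*c; Z=P[...,2]
def st(m,n):
    m&=np.isfinite(Z); print(n,m.sum(),'x',np.percentile(X[m],[1,50,99]),'y',np.percentile(Y[m],[1,50,99]),'z',np.median(Z[m]))
    return m
near=(abs(X)<110)&(Y>-220)&(Y<220)
mL=st(near&(abs(Z-24)<2.5)&(Y>25)&(Y<150)&(X<-28)&(X>-55),'railL'); mR=st(near&(abs(Z-24)<2.5)&(Y>25)&(Y<150)&(X>28)&(X<55),'railR')
for m in(mL,mR):
    p=np.polyfit(Y[m],X[m],1); print('slope deg',np.degrees(p[0]))
st(near&(abs(Z-70)<2)&(Y>120),'end')
st(near&(abs(Z-64)<1.5)&(abs(X)<40)&(Y>20)&(Y<80),'plate')
st(near&(Z>79)&(X>0)&(Y<0),'bolt')
m=near&(Z>133)&(X<-80);st(m,'post'); print(P[m].mean(0))
st(near&(Z>9)&(Z<15),'base')
E
```

```text
shift cm [-0.1  0.3 -1.5] spin 0.02 rows>= 0.3 pos [597.2  11.3 354.9] yaw 93.42 t 2.95
railL 434 x [-41.7 -37.8 -33.9] y [ 40.7  93.7 142.8] z 23.88201940235328
railR 458 x [37.8 42.2 46.4] y [ 41.1  94.5 146.7] z 23.810092090095594
slope deg -0.15132596441097898
slope deg -0.05820284941360649
end 899 x [-36.9   1.9  40.6] y [146.9 154.8 162.8] z 69.83896933674708
plate 222 x [-24.5   3.1  29.3] y [36.5 40.3 44. ] z 63.857116526414956
bolt 82 x [38.5 44.2 51. ] y [-53.7 -47.5 -41.1] z 81.01967374509803
post 8995 x [-97.3 -86.2 -80.4] y [41.2 60.1 65.9] z 403.4527085068754
[534.4  13.4 405.2]
base 12767 x [-71.5 -15.3  61.1] y [-172.2   50.3  173.2] z 12.002666123766005
```

View pics/w2.png

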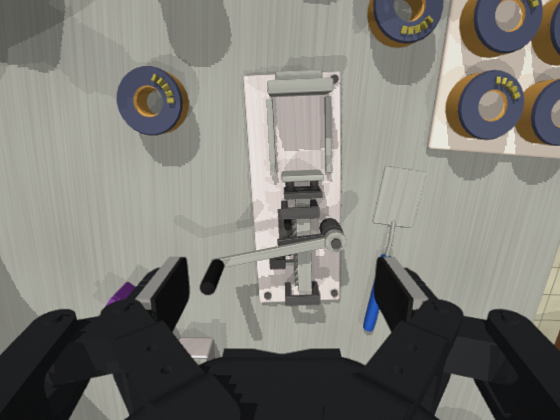

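```bash
python3 - <<'E'
from h import *
go(464,-346,220,93.3)
E
```

```text
shift cm [-34.77 -15.35  13.55] spin 0.01 rows>= 8.1 pos [597.2  10.2 354.9] yaw 93.31 t 3.0
```

Request:
play_rows(targets=[[0,-4,-1.8,1,0],[0,-8,-3.6,3,0],[0,-12,-5.4,5,0],[0,-16,-7.2,7,0],[0,-20,-9,9,0],[0,-24,-10.8,11,0],[0,-28,-12.6,12.5,0],[0,-32,-14.4,13.5,0],[0,-34.8,-15.4,13.5,0],[0,-34.8,-15.4,13.5,0]])

```text
clock: 4.0
eef_pos: [459.7, -352.5, 219.4]
tool_rot: [-3.139, 0.004, 1.618]
force: [-0.3, -1.4, -0.3]
width: 85.7
gripper_force: 0.0
```

Request:
play_rows(targets=[[0,0,0,0,0],[0,0,0,0,0]])

```text
clock: 4.2
eef_pos: [464.4, -344.2, 220.3]
tool_rot: [3.141, -0.0, 1.63]
force: [-0.2, 0.6, -0.2]
width: 85.8
gripper_force: 0.0
```

```bash
python3 - <<'E'
from h import *
np.set_printoptions(precision=1,suppress=True)
go(464,-346,220,93.3)
im,P=cam('wrist'); save(im,'w3.png'); 
X,Y,Z=P[...,0],P[...,1],P[...,2]
b=(abs(X-464)<50)&(abs(Y+346)<60)
for n,m in(('bar',b&(Z>80)&(Z<97)),('lid',b&(Z>50)&(Z<60))):
    q=P[m][:,:2].astype(np.float32); print(n,len(q),cv2.minAreaRect(q),P[m][:,2].mean())
E
```

```text
shift cm [-0.2 -0.1  0. ] spin 0.12 rows>= 0.0 pos [ 464.4 -344.2  220.3] yaw 93.42 t 4.2
bar 1220 ((464.6720275878906, -345.3642272949219), (13.88985538482666, 61.21383285522461), 3.916515350341797) 91.16901730089654
lid 4834 ((464.73040771484375, -345.9161071777344), (64.2591781616211, 83.58544921875), 3.4496371746063232) 55.94785228720856
```

Request:
play_rows(targets=[[0,-0.15,0,4,-0.2],[0,-0.15,0,8,-0.2],[0,-0.15,0,11,-0.2],[0,-0.15,0,12.9,-0.2],[0,-0.15,0,12.9,-0.2],[0.5,-0.15,0,12.9,-0.2],[1,-0.15,0,12.9,-0.2],[1,-0.15,0,12.9,-0.2],[1,-0.15,0,12.9,-0.2],[1,-0.15,0,12.9,-0.2]])

```text
clock: 5.25
eef_pos: [464.8, -346.5, 91.8]
tool_rot: [3.141, 0.001, 1.633]
force: [-4.5, 3.4, 20.2]
width: 12.8
gripper_force: 60.6
```

Request:
play_rows(targets=[[1,0,0,0,0],[1,0,0,0,0],[1,0,0,0,0],[1,0,0,-0.6,0],[1,0,0,-1.5,0],[1,0,0,-3,0]])

```text
clock: 5.85
eef_pos: [463.2, -345.4, 120.2]
tool_rot: [-3.139, -0.002, 1.634]
force: [-0.1, -0.6, -6.0]
width: 13.0
gripper_force: 58.9
```

```bash
python3 - <<'E'
from h import *
go(618.8,63,260,96)
E
```

```text
shift cm [ 39.82  18.06 -13.94] spin -2.39 rows>= 9.2 pos [ 463.2 -345.4  120.2] yaw 93.61 t 5.85
```

Request:
play_rows(targets=[[1,0,0,-4,0],[1,1,0.5,-8,0],[1,4,2,-12,0],[1,8,4,-14,-0.5],[1,12,5.5,-14,-1],[1,16,7.3,-14,-1.5],[1,20,9,-14,-2],[1,24,10.9,-14,-2.4],[1,28,12.7,-14,-2.4],[1,32,14.5,-14,-2.4]])

```text
clock: 6.85
eef_pos: [588.5, -16.1, 260.7]
tool_rot: [-3.14, 0.0, 1.676]
force: [1.2, -0.8, -6.4]
width: 13.0
gripper_force: 59.6
```

Request:
play_rows(targets=[[1,3,1.4,0,0],[1,5.5,2.5,0,0],[1,7.8,3.5,0,0],[1,7.8,3.5,0,0],[1,7.8,3.5,0,0],[1,7.8,3.5,0,0]])

```text
clock: 7.45
eef_pos: [615.0, 61.9, 260.5]
tool_rot: [-3.14, 0.001, 1.674]
force: [-0.5, 0.2, -6.9]
width: 13.0
gripper_force: 59.6
```

```bash
python3 - <<'E'
from h import *
np.set_printoptions(precision=1,suppress=True)
go(618.8,63,260,96); go(618.8,63,105,96)
im,P=cam('wrist'); save(im,'w4.png')
print(ctrl.read_state()['width'])
X,Y,Z=P[...,0],P[...,1],P[...,2]
b=(abs(X-619)<60)&(abs(Y-63)<70)
for n,m in(('bar',b&(Z>245)&(Z<262)),('lid',b&(Z>212)&(Z<235))):
    q=P[m][:,:2].astype(np.float32); print(n,len(q),cv2.minAreaRect(q),P[m][:,2].mean())
a=np.radians(6);c,s=np.cos(a),np.sin(a)
x=X-628.85;y=Y+32.5; cx=x*c+y*s; cy=-x*s+y*c
e=(abs(Z-70)<2)&(abs(cx)<60)&(cy>130)&(cy<180); print('end',e.sum(),np.percentile(cx[e],[1,99]),np.percentile(cy[e],[1,99]))
e=(abs(Z-24)<2.5)&(abs(cx)<60)&(cy>30)&(cy<150); print('rails',e.sum(),np.percentile(cx[e],[1,99]),np.percentile(cy[e],[1,99]))
E
```

```text
shift cm [0.1 0.4 0.1] spin -0.07 rows>= 0.1 pos [615.   61.9 260.5] yaw 95.93 t 7.45
shift cm [ 0.1  0.4 15.6] spin -0.07 rows>= 3.1 pos [615.   61.9 260.5] yaw 95.93 t 7.45
12.855571631770632
bar 5155 ((612.7091674804688, 63.43437576293945), (59.54860305786133, 37.46227264404297), 74.0274658203125) 258.73482468388613
lid 9265 ((613.724853515625, 73.5623550415039), (64.37936401367188, 62.15226364135742), 5.759564399719238) 224.23123949706118
end 1390 [-38.8  39.2] [145.5 160.5]
rails 325 [-43.7  44.2] [118.3 141.6]
```

View pics/w4.png

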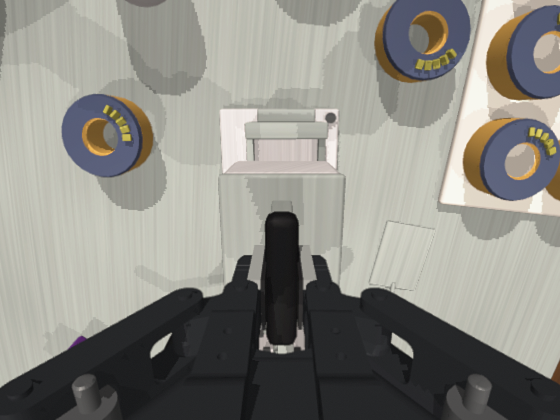

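The held mould is straight over the bay (lid edge at row 170, end stop at row 128); the fit matches the clamp pose.

Request:
play_rows(targets=[[1,0.1,0.4,0,0],[1,0.1,0.4,3,0],[1,0.1,0.4,6,0],[1,0.1,0.4,9,0],[1,0.1,0.4,11,0],[1,0.1,0.4,12,0],[1,0.1,0.4,13,0],[1,0.1,0.4,13.5,0]])

```text
clock: 8.3
eef_pos: [620.0, 64.8, 125.8]
tool_rot: [3.141, -0.0, 1.675]
force: [-0.1, 0.5, -7.2]
width: 12.9
gripper_force: 59.6
```

Request:
play_rows(targets=[[1,0,0,0.5,0],[1,0,0,1,0],[1,0,0,1.4,0],[1,0,0,1.8,0],[1,0,0,2.1,0],[1,0,0,2.1,0]])

```text
clock: 8.9
eef_pos: [619.3, 64.9, 104.5]
tool_rot: [-3.141, 0.0, 1.676]
force: [-0.0, -0.3, -5.3]
width: 12.6
gripper_force: 59.5
```

Request:
play_rows(targets=[[1,0,0,0.05,0],[1,0,0,0.1,0],[1,0,0,0.1,0]])

```text
clock: 9.2
eef_pos: [619.6, 65.0, 104.1]
tool_rot: [3.141, -0.0, 1.676]
force: [-0.7, 0.3, -7.0]
width: 12.7
gripper_force: 59.5
```

Request:
play_rows(targets=[[1,0,0,0.05,0],[1,0,0,0.1,0],[1,0,0,0.15,0],[1,0,0,0.15,0]])

```text
clock: 9.6
eef_pos: [619.7, 65.1, 103.8]
tool_rot: [3.141, 0.0, 1.676]
force: [-3.3, -0.2, 5.1]
width: 13.1
gripper_force: 61.2
```

Request:
play_rows(targets=[[0.6,0,0,0,0],[0.6,0,0,0,0],[0.6,0,0,0,0],[0.6,0,0,0,0],[0.6,0,0,-2,0],[0.6,0,0,-5,0],[0.6,0,0,-9,0],[0.6,0,0,-13,0],[0.6,0,0,-15,0]])

```text
clock: 10.5
eef_pos: [621.2, 65.5, 256.3]
tool_rot: [3.136, -0.0, 1.676]
force: [0.8, 0.4, -0.0]
width: 34.2
gripper_force: 0.0
```

```bash
cat >> h.py <<'E'
O=np.array([628.85,-32.5]); a=np.radians(6);c,s=np.cos(a),np.sin(a)
def toc(P): x=P[...,0]-O[0];y=P[...,1]-O[1]; return x*c+y*s,-x*s+y*c,P[...,2]
def tow(x,y): return O+np.array([x*c-y*s,x*s+y*c])
E
python3 - <<'E'
from h import *
np.set_printoptions(precision=1,suppress=True)
im,P=cam('wrist'); save(im,'w5.png')
X,Y,Z=toc(P)
b=(abs(X)<60)&(Y>30)&(Y<150)
for n,m in(('bar',b&(Z>90)&(Z<108)),('lid',b&(Z>63)&(Z<72)&(Y<143))):
    q=np.stack([X[m],Y[m]],1).astype(np.float32); print(n,len(q),cv2.minAreaRect(q),Z[m].mean(),np.percentile(q,[1,99],0))
m=(abs(X)<40)&(Y>110)&(Y<170)&(abs(Z-70)<2)
piv=tow(42,-50); h=np.array([515.3,-121.]); print('piv',piv,np.linalg.norm(h-piv), np.degrees(np.arctan2(*(h-piv)[::-1])))
print(ctrl.read_state()['force'])
E
```

```text
bar 1030 ((0.8604192733764648, 99.13858032226562), (13.483192443847656, 61.27650833129883), 0.2880617082118988) 103.2378971866461 [[ -5.8  69.6]
 [  7.7 129.1]]
lid 4501 ((1.190439224243164, 87.75146484375), (64.07020568847656, 105.7234115600586), 0.017001310363411903) 67.70717423652582 [[-30.2  36.2]
 [ 32.4 140.4]]
piv [675.8 -77.8] 166.24760980154994 -164.9514509042662
[-0.2  0.3  1.8]
```

```bash
python3 - <<'E'
from h import *
go(515.3,-121,210,15)
E
```

```text
shift cm [-17.46 -12.64   4.73] spin 81.0 rows>= 9.4 pos [622.3  65.7 258.6] yaw 96.0 t 10.55
```

Request:
play_rows(targets=[[0.4,-1.5,-1,0,8],[0.4,-3.5,-2.5,0,16],[0.4,-5.5,-4,0.5,24],[0.4,-7.5,-5.5,1,32],[0.4,-9.5,-7,1.5,40],[0.4,-11.5,-8.3,2,48],[0.4,-13.5,-9.7,2.5,56],[0.4,-15.5,-11.2,3.5,64],[0.4,-17,-12.3,4.5,72],[0.4,-17.5,-12.6,4.7,80]])

```text
clock: 11.55
eef_pos: [510.4, -124.6, 204.4]
tool_rot: [3.142, 0.003, 0.27]
force: [0.4, 0.3, -0.1]
width: 51.1
gripper_force: 0.0
```

Request:
play_rows(targets=[[0.4,0,0,0,1],[0.4,0,0,0,1],[0.4,0,0,0,1]])

```text
clock: 11.85
eef_pos: [513.2, -121.3, 205.7]
tool_rot: [-3.141, -0.001, 0.266]
force: [-0.4, 0.5, -0.9]
width: 51.2
gripper_force: 0.0
```

```bash
python3 - <<'E'
from h import *
np.set_printoptions(precision=1,suppress=True)
go(515.3,-121,111,15)
im,P=cam('wrist'); save(im,'w6.png')
q=ctrl.read_state()['qpos']; print(q)
m=(np.hypot(P[...,0]-515,P[...,1]+121)<30)&(P[...,2]>133)&(P[...,2]<142)
print(m.sum(),cv2.minAreaRect(P[m][:,:2].astype(np.float32)))
E
```

```text
shift cm [0.2 0.  9.5] spin 0.22 rows>= 1.9 pos [ 513.2 -121.3  205.7] yaw 15.22 t 11.85
[ 0.2  0.5  0.   1.9 -0.   0.7 -1.1]
711 ((515.2470703125, -122.33592224121094), (18.915695190429688, 19.177318572998047), 29.387786865234375)
```

Request:
play_rows(targets=[[0.4,0.2,0.1,3,0],[0.4,0.2,0.1,6,0],[0.4,0.2,0.1,8,0],[0.4,0.2,0.1,9.5,0],[0.4,0.2,0.1,9.5,0],[0.6,0.2,0.1,9.5,0],[0.7,0.2,0.1,9.5,0],[1,0.2,0.1,9.5,0],[1,0.2,0.1,9.5,0],[1,0.2,0.1,9.5,0]])

```text
clock: 12.9
eef_pos: [515.4, -122.7, 111.2]
tool_rot: [3.141, -0.002, 0.262]
force: [-0.3, 0.1, 3.6]
width: 18.6
gripper_force: 58.4
```

```bash
cat >> h.py <<'E'
def lev():
    st=ctrl.read_state(); p=tow(42,-50); e=np.array(st['eef_pos'][:2])-p
    r=np.linalg.norm(e); th=np.arctan2(-e[1],-e[0]); f=np.array(st['force'][:2])
    u=e/r; t=np.array([-u[1],u[0]])  # t: ccw
    yaw=st['tool_rot'][2]
    print('r %.1f th %.4f yaw %.4f Frad %.1f Fhome %.1f Fz %.1f w %.1f gf %.1f t %.2f'%(r,th,yaw,f@u,f@t,st['force'][2],st['width'],st['gripper_force'],st['clock']))
E
python3 -c "
from h import *; lev()"
```

```text
r 166.7 th 0.2728 yaw 0.2622 Frad 0.3 Fhome -0.2 Fz 3.6 w 18.6 gf 58.4 t 12.90
```

Request:
play_rows(targets=[[1,0,0.15,0,-0.5],[1,0,0.3,0,-1],[1,0.01,0.4,0,-1.4],[1,0.01,0.4,0,-1.4]])

```text
clock: 13.3
eef_pos: [516.4, -126.7, 111.1]
tool_rot: [3.141, -0.001, 0.287]
force: [-0.4, 0.3, 5.9]
width: 18.8
gripper_force: 58.6
```

```bash
python3 -c "
from h import *; lev()"
```

```text
r 166.8 th 0.2973 yaw 0.2868 Frad 0.3 Fhome -0.4 Fz 5.9 w 18.8 gf 58.6 t 13.30
```

Request:
play_rows(targets=[[1,0,0.15,0,-0.5],[1,0,0.3,0,-1],[1,0.01,0.4,0,-1.4],[1,0.01,0.4,0,-1.4]])

```text
clock: 13.7
eef_pos: [517.3, -129.7, 111.0]
tool_rot: [-3.141, -0.001, 0.311]
force: [-1.4, 1.7, 6.8]
width: 18.5
gripper_force: 58.7
```

Request:
play_rows(targets=[[1,0,0.1,0,-0.3],[1,0,0.2,0,-0.7],[1,0.01,0.3,0,-1],[1,0.01,0.3,0,-1]])

```text
clock: 14.1
eef_pos: [517.9, -131.5, 110.9]
tool_rot: [-3.139, -0.0, 0.329]
force: [-2.9, 4.2, 7.7]
width: 18.7
gripper_force: 58.9
```

```bash
python3 -c "
from h import *; lev()"
```

```text
r 166.9 th 0.3275 yaw 0.3285 Frad 1.4 Fhome -4.9 Fz 7.7 w 18.7 gf 58.9 t 14.10
```

Request:
play_rows(targets=[[1,0,0.1,0,-0.3],[1,0,0.2,0,-0.4],[1,0,0.2,0,-0.4],[1,0,0.2,0,-0.4]])

```text
clock: 14.5
eef_pos: [518.2, -132.5, 110.9]
tool_rot: [-3.138, 0.0, 0.336]
force: [-3.7, 6.7, 8.7]
width: 18.8
gripper_force: 59.0
```

```bash
python3 -c "
from h import *; lev(); lev()"
```

```text
r 166.9 th 0.3340 yaw 0.3360 Frad 1.3 Fhome -7.5 Fz 8.7 w 18.8 gf 59.0 t 14.50
r 166.9 th 0.3340 yaw 0.3360 Frad 1.3 Fhome -7.5 Fz 8.7 w 18.8 gf 59.0 t 14.50
```

Request:
play_rows(targets=[[1,0,0.1,-0.05,0],[1,0,0.2,-0.1,0],[1,0,0.2,-0.1,0],[1,0,0.2,-0.1,0]])

```text
clock: 14.9
eef_pos: [518.6, -133.2, 111.2]
tool_rot: [-3.136, 0.001, 0.337]
force: [-2.1, 8.2, 4.3]
width: 18.4
gripper_force: 58.6
```

```bash
python3 -c "
from h import *; lev()"
```

```text
r 166.7 th 0.3387 yaw 0.3372 Frad -0.7 Fhome -8.5 Fz 4.3 w 18.4 gf 58.6 t 14.90
```

Request:
play_rows(targets=[[1,0,0.1,0,-0.2],[1,0,0.2,0,-0.4],[1,0,0.2,0,-0.4],[1,0,0.2,0,-0.4],[1,0,0.2,0,-0.4]])

```text
clock: 15.4
eef_pos: [518.9, -134.3, 111.2]
tool_rot: [-3.135, 0.001, 0.345]
force: [-2.5, 10.7, 4.9]
width: 18.3
gripper_force: 58.8
```

```bash
python3 -c "
from h import *; lev()"
```

```text
r 166.8 th 0.3451 yaw 0.3447 Frad -1.3 Fhome -11.0 Fz 4.9 w 18.3 gf 58.8 t 15.40
```

Request:
play_rows(targets=[[1,0,-0.4,0,1.4],[1,0,-0.8,0,2.75],[1,0.02,-1.2,0,4.1],[1,0.05,-1.6,0,5.5],[1,0.09,-2,0,6.9],[1,0.14,-2.4,0,8.25],[1,0.2,-2.8,0,9.6],[1,0.26,-3.2,0,11],[1,0.3,-3.4,0,11.7],[1,0.3,-3.4,0,11.7]])

```text
clock: 16.4
eef_pos: [511.7, -105.5, 111.5]
tool_rot: [3.142, -0.0, 0.138]
force: [1.3, 1.1, 0.7]
width: 18.4
gripper_force: 58.6
```

```bash
python3 -c "
from h import *; lev()"
```

```text
r 166.5 th 0.1668 yaw 0.1376 Frad -1.5 Fhome -0.9 Fz 0.7 w 18.4 gf 58.6 t 16.40
```

Request:
play_rows(targets=[[1,0,-0.3,0,0.8],[1,0,-0.6,0,1.6],[1,0,-0.9,0,2.4]])

```text
clock: 16.7
eef_pos: [510.5, -96.8, 111.5]
tool_rot: [3.142, -0.001, 0.094]
force: [2.6, 0.2, -0.3]
width: 18.4
gripper_force: 58.6
```

```bash
python3 -c "
from h import *; lev()"
```

```text
r 166.4 th 0.1144 yaw 0.0940 Frad -2.6 Fhome 0.1 Fz -0.3 w 18.4 gf 58.6 t 16.70
```

```bash
cat >> h.py <<'E'
def plate():
    for n in ('wrist','top'):
        im,P=cam(n); X,Y,Z=toc(P)
        m=(abs(Z-64)<1.8)&(X>-30)&(X<35)&(Y>20)&(Y<75)
        m2=(abs(Z-68)<2)&(X>-20)&(X<30)&(Y>45)&(Y<143)
        print(n,m.sum(),np.percentile(Y[m],[2,50,98]).round(1) if m.sum()>5 else '', 'lid',np.percentile(Y[m2],[1,99]).round(1) if m2.sum()>5 else '')
    return
E
python3 -c "
from h import *; plate()"
```

```text
wrist 1254 [20.6 41.9 57.3] lid [56.2 85.3]
top 81 [37.  43.2 73.9] lid [ 55.3 138.4]
```

```bash
python3 - <<'E'
from h import *
im,P=cam('wrist'); X,Y,Z=toc(P); save(im,'w7.png')
m=(X>-25)&(X<28)&(Y>-20)&(Y<60)&(Z>45)&(Z<72)
for y in range(-20,60,3):
    k=m&(Y>=y)&(Y<y+3)
    if k.sum(): print(y,k.sum(),np.median(Z[k]).round(1),X[k].min().round(),X[k].max().round(),end=' | ')
lev()
E
```

```text
-20 394 56.8 -25.0 2.0 | -17 347 56.9 -25.0 2.0 | -14 343 56.9 -25.0 2.0 | -11 342 57.0 -25.0 2.0 | -8 342 56.9 -25.0 2.0 | -5 71 56.1 -25.0 4.0 | -2 183 48.8 -10.0 5.0 | 1 184 48.9 -10.0 5.0 | 4 194 48.8 -10.0 5.0 | 7 187 48.9 -10.0 5.0 | 10 190 48.9 -10.0 5.0 | 13 898 55.3 -25.0 6.0 | 16 360 62.0 -25.0 1.0 | 19 316 61.9 -25.0 1.0 | 22 33 61.4 -24.0 1.0 | 28 36 45.8 -21.0 -14.0 | 31 57 45.7 -21.0 -14.0 | 34 56 45.9 -22.0 -13.0 | 37 1293 55.9 -25.0 7.0 | 40 363 63.9 -25.0 2.0 | 43 292 63.7 -25.0 2.0 | 46 8 62.6 -25.0 -0.0 | 55 1716 57.5 -25.0 8.0 | 58 311 67.5 -25.0 3.0 | r 166.4 th 0.1114 yaw 0.0957 Frad -3.1 Fhome -1.8 Fz 0.9 w 18.4 gf 58.6 t 16.85
```

View pics/w7.png

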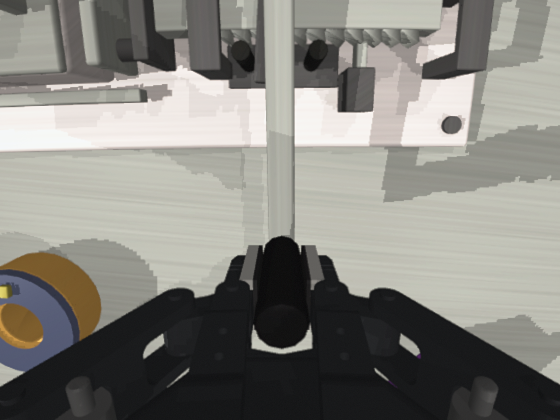

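The picture shows the lever (column 280) with the stop pins at (240,52) and (318,52), the plate now nearer the mould: the stroke is well on.

Request:
play_rows(targets=[[1,0,-0.15,0,0.5],[1,0,-0.3,0,1],[1,0,-0.4,0,1.4],[1,0,-0.4,0,1.4]])

```text
clock: 17.25
eef_pos: [510.1, -93.2, 111.5]
tool_rot: [3.141, -0.001, 0.071]
force: [2.6, 0.1, -0.7]
width: 18.3
gripper_force: 58.6
```

```bash
python3 -c "
from h import *; lev()"
```

```text
r 166.4 th 0.0926 yaw 0.0712 Frad -2.6 Fhome 0.2 Fz -0.7 w 18.3 gf 58.6 t 17.25
```

Request:
play_rows(targets=[[1,0.03,-0.1,0,0],[1,0.05,-0.2,0,0.3],[1,0.05,-0.3,0,0.6],[1,0.05,-0.3,0,0.6]])

```text
clock: 17.65
eef_pos: [509.9, -90.2, 111.5]
tool_rot: [3.141, 0.0, 0.06]
force: [1.2, -2.6, 1.1]
width: 18.4
gripper_force: 58.8
```

```bash
python3 -c "
from h import *; lev()"
```

```text
r 166.4 th 0.0742 yaw 0.0603 Frad -1.0 Fhome 2.6 Fz 1.1 w 18.4 gf 58.8 t 17.65
```

Request:
play_rows(targets=[[1,0,-0.1,0,0.3],[1,0,-0.2,0,0.7],[1,0,-0.3,0,1],[1,0,-0.3,0,1]])

```text
clock: 18.05
eef_pos: [509.8, -87.7, 111.5]
tool_rot: [3.141, 0.0, 0.043]
force: [1.5, -4.8, 1.7]
width: 18.4
gripper_force: 58.9
```

```bash
python3 -c "
from h import *; lev()"
```

```text
r 166.4 th 0.0591 yaw 0.0428 Frad -1.2 Fhome 4.9 Fz 1.7 w 18.4 gf 58.9 t 18.05
```

Request:
play_rows(targets=[[1,0,-0.1,0,0.3],[1,0,-0.2,0,0.7],[1,0,-0.3,0,1],[1,0,-0.3,0,1]])

```text
clock: 18.45
eef_pos: [509.7, -85.7, 111.5]
tool_rot: [3.139, -0.0, 0.025]
force: [1.0, -7.2, 0.7]
width: 18.8
gripper_force: 58.9
```

```bash
python3 - <<'E'
from h import *
lev()
im,P=cam('wrist'); X,Y,Z=toc(P)
m=(X>-25)&(X<0)&(Y>30)&(Y<70)&(Z>62)&(Z<70)
print(np.histogram(Y[m],np.arange(34,62,1)))
E
```

```text
r 166.3 th 0.0475 yaw 0.0253 Frad -0.7 Fhome 7.2 Fz 0.7 w 18.8 gf 58.9 t 18.45
(array([  0,   0,   0,   0,   0,   0,  20, 104, 138, 106, 120,  89, 113,
        81,  61,   7,   0,   0,   0,   0,   0,  22, 207, 207, 135,  94,
       121]), array([34, 35, 36, 37, 38, 39, 40, 41, 42, 43, 44, 45, 46, 47, 48, 49, 50,
       51, 52, 53, 54, 55, 56, 57, 58, 59, 60, 61]))
```

Request:
play_rows(targets=[[1,0,-0.1,0,0.2],[1,0,-0.2,0,0.2],[1,0,-0.3,0,0.2],[1,0,-0.3,0,0.2],[1,0,-0.3,0,0.2]])

```text
clock: 19.0
eef_pos: [509.6, -84.3, 111.5]
tool_rot: [3.138, -0.0, 0.02]
force: [1.3, -11.3, 0.1]
width: 18.7
gripper_force: 58.9
```

```bash
python3 - <<'E'
from h import *
lev()
im,P=cam('wrist'); X,Y,Z=toc(P)
m=(X>-25)&(X<0)&(Y>30)&(Y<70)&(Z>62)&(Z<70)
print(np.histogram(Y[m],np.arange(39,58,1))[0])
# lever direction from depth: lever top z~71-80 along radius
m=(Z>66)&(Z<85)&(X<10)&(X>-95)&(Y>-120)&(Y<40)
q=np.stack([P[m][:,0],P[m][:,1]],1); c=q.mean(0); v=np.linalg.svd(q-c,full_matrices=False)[2][0]; print('lever angle',np.arctan2(v[1],v[0])%np.pi,m.sum())
E
```

```text
r 166.3 th 0.0388 yaw 0.0201 Frad -0.8 Fhome 11.4 Fz 0.1 w 18.7 gf 58.9 t 19.00
[  0   3  69 124 124 104 103 113 102  73  17   0   0   0   0   1  17 233]
lever angle 0.0363174853884316 5731
```

Request:
play_rows(targets=[[1,0.01,0.5,0,-1.7],[1,0.03,1,0,-3.4],[1,0.07,1.5,0,-5.2],[1,0.12,2,0,-6.9],[1,0.19,2.5,0,-8.6],[1,0.27,3,0,-10.3],[1,0.37,3.5,0,-12],[1,0.48,4,0,-13.8],[1,0.6,4.45,0,-15.5],[1,0.6,4.45,0,-15.5]])

```text
clock: 20.05
eef_pos: [516.6, -126.4, 111.4]
tool_rot: [3.141, 0.001, 0.294]
force: [-2.3, -3.0, 4.6]
width: 18.8
gripper_force: 59.3
```

```bash
cat >> h.py <<'E'
def look():
    lev()
    im,P=cam('wrist'); X,Y,Z=toc(P)
    m=(X>-25)&(X<0)&(Y>30)&(Y<70)&(Z>62)&(Z<70)
    print('from 36:',np.histogram(Y[m],np.arange(36,72,1))[0])
    m=(Z>66)&(Z<85)&(X<10)&(X>-95)&(Y>-120)&(Y<40)
    q=P[m][:,:2]; v=np.linalg.svd(q-q.mean(0),full_matrices=False)[2][0]; print('lever angle',np.arctan2(v[1],v[0])%np.pi,m.sum())
E
python3 -c "
from h import *; look()"
```

```text
r 166.5 th 0.2958 yaw 0.2936 Frad 3.1 Fhome 2.2 Fz 4.6 w 18.8 gf 59.3 t 20.05
from 36: [ 0  3 46 39 40 35 29 36 24 19  5  0  0  0  0  0  0  0  0  8 49 42 24 15
 18 16 14 19 16 17 11 12 12 16  0]
lever angle 0.2950861319274818 5856
```

Request:
play_rows(targets=[[1,0,0.15,0,-0.5],[1,0,0.3,0,-1],[1,0,0.4,0,-1.4],[1,0,0.4,0,-1.4],[1,0,0.4,0,-1.4]])

```text
clock: 20.6
eef_pos: [517.3, -128.8, 111.4]
tool_rot: [-3.141, 0.001, 0.318]
force: [-2.7, -0.8, 4.4]
width: 18.5
gripper_force: 59.5
```

```bash
python3 -c "
from h import *; look()"
```

```text
r 166.5 th 0.3108 yaw 0.3182 Frad 2.8 Fhome -0.0 Fz 4.4 w 18.5 gf 59.5 t 20.60
from 36: [ 0  2 28 28 21 25 20 29 18  7  2  0  0  0  0  0  0  0  0  0 25 21  6  5
  3  3  3  2  2  0  1  0  0  0  0]
lever angle 0.30611427255292245 5892
```

Request:
play_rows(targets=[[1,0,0.15,0,-0.2],[1,0,0.3,0,-0.4],[1,0,0.4,0,-0.6],[1,0,0.4,0,-0.6],[1,0,0.4,0,-0.6]])

```text
clock: 21.15
eef_pos: [518.0, -130.8, 111.3]
tool_rot: [-3.138, 0.002, 0.33]
force: [-5.0, 3.4, 6.4]
width: 18.6
gripper_force: 59.7
```

```bash
python3 -c "
from h import *; look()"
```

```text
r 166.5 th 0.3238 yaw 0.3298 Frad 3.7 Fhome -4.9 Fz 6.4 w 18.6 gf 59.7 t 21.15
from 36: [ 0  1 21 22 23 11 19 17 12  6  3  0  0  0  0  0  0  0  0  1  8  4  0  0
  0  0  0  0  0  0  0  0  0  0  0]
lever angle 0.3214933142026295 5938
```

Request:
play_rows(targets=[[1,-0.03,0.1,0,-0.2],[1,-0.06,0.2,-0.05,-0.4],[1,-0.1,0.3,-0.1,-0.6],[1,-0.1,0.4,-0.1,-0.6],[1,-0.1,0.4,-0.1,-0.6]])

```text
clock: 21.7
eef_pos: [518.6, -132.6, 111.6]
tool_rot: [-3.136, 0.001, 0.342]
force: [-2.7, 6.4, 1.6]
width: 18.6
gripper_force: 59.4
```

```bash
python3 -c "
from h import *; look()"
```

```text
r 166.5 th 0.3354 yaw 0.3419 Frad 0.4 Fhome -6.9 Fz 1.6 w 18.6 gf 59.4 t 21.70
from 36: [ 0  4 16 15 19 11 13  7 13  6  1  0  0  0  0  0  0  0  0  0  0  0  0  0
  0  0  0  0  0  0  0  0  0  0  0]
lever angle 0.32973558812306347 5901
```

Request:
play_rows(targets=[[1,0,0.1,0,0],[1,0,0.2,0,0],[1,0,0.3,0,0],[1,0,0.4,0,0],[1,0,0.4,0,0]])

```text
clock: 22.25
eef_pos: [519.1, -134.3, 111.5]
tool_rot: [-3.133, 0.003, 0.344]
force: [-4.2, 11.7, 3.8]
width: 18.6
gripper_force: 59.8
```

```bash
python3 -c "
from h import *; look()"
```

```text
r 166.6 th 0.3459 yaw 0.3441 Frad 0.0 Fhome -12.4 Fz 3.8 w 18.6 gf 59.8 t 22.25
from 36: [ 0  6 13 16 16 11  7 12  5  6  1  0  0  0  0  0  0  0  0  0  0  0  0  0
  0  0  0  0  0  0  0  0  0  0  0]
lever angle 0.3407107923285575 5906
```

Request:
play_rows(targets=[[1,0,-0.5,0,1.7],[1,0.02,-1,0,3.4],[1,0.05,-1.5,0,5.2],[1,0.09,-2,0,6.9],[1,0.15,-2.5,0,8.6],[1,0.23,-3,0,10.3],[1,0.31,-3.5,0,12],[1,0.41,-4,0,13.8],[1,0.52,-4.45,0,15.5],[1,0.52,-4.45,0,15.5]])

```text
clock: 23.3
eef_pos: [510.9, -95.6, 112.3]
tool_rot: [-3.141, 0.0, 0.068]
force: [0.1, 4.5, -6.1]
width: 18.6
gripper_force: 58.8
```

```bash
python3 -c "
from h import *; look()"
```

```text
r 165.9 th 0.1072 yaw 0.0684 Frad -0.5 Fhome -4.4 Fz -6.1 w 18.6 gf 58.8 t 23.30
from 36: [  0   0   0   0   0   0   0   0   0   0   0  18 106 135 112  92 111 101
  84  95 232 189 124 106  97 113 119  92 109 102 116 101  94 112   0]
lever angle 0.10344056325128248 5714
```

Request:
play_rows(targets=[[1,0,-0.3,0.03,0.3],[1,0.01,-0.6,0.06,0.6],[1,0.02,-0.8,0.1,0.8],[1,0.02,-0.9,0.1,1],[1,0.02,-0.9,0.1,1]])

```text
clock: 23.85
eef_pos: [510.1, -89.4, 111.8]
tool_rot: [3.14, 0.0, 0.048]
force: [-2.8, -2.8, 2.6]
width: 18.2
gripper_force: 59.6
```

```bash
python3 -c "
from h import *; look()"
```

```text
r 166.1 th 0.0698 yaw 0.0484 Frad 3.0 Fhome 2.6 Fz 2.6 w 18.2 gf 59.6 t 23.85
from 36: [  0   0   0   0   0   0   0   0   0   0   0   0   4  67 141 114 108 104
 106  93  87 157 256 139 106 108 105 104 112  98 105  97 118 104   0]
lever angle 0.0660116774539059 5725
```

Request:
play_rows(targets=[[1,-0.03,-0.15,0,0.4],[1,-0.06,-0.3,0,0.8],[1,-0.06,-0.45,0,1.2],[1,-0.06,-0.6,0,1.5],[1,-0.06,-0.6,0,1.5]])

```text
clock: 24.4
eef_pos: [509.8, -85.4, 111.8]
tool_rot: [3.138, -0.001, 0.022]
force: [-2.9, -8.8, 1.6]
width: 18.3
gripper_force: 59.7
```

```bash
python3 -c "
from h import *; look()"
```

```text
r 166.2 th 0.0452 yaw 0.0218 Frad 3.3 Fhome 8.6 Fz 1.6 w 18.3 gf 59.7 t 24.40
from 36: [  0   0   0   0   0   0   0   0   0   0   0   0   0   0  25 131 124 109
 100 102 106  73 134 256 151 111 113 104 115 104 103 104  97 115   0]
lever angle 0.042658468835805596 5747
```

Request:
play_rows(targets=[[1,-0.03,-0.1,0,0.1],[1,-0.05,-0.2,0,0.2],[1,-0.05,-0.3,0,0.2],[1,-0.05,-0.3,0,0.2],[1,-0.05,-0.3,0,0.2]])

```text
clock: 24.95
eef_pos: [509.8, -83.9, 111.8]
tool_rot: [3.136, -0.002, 0.017]
force: [-0.4, -11.9, -0.6]
width: 18.3
gripper_force: 59.7
```

```bash
python3 -c "
from h import *; look()"
```

```text
r 166.2 th 0.0367 yaw 0.0166 Frad 0.8 Fhome 11.9 Fz -0.6 w 18.3 gf 59.7 t 24.95
from 36: [  0   0   0   0   0   0   0   0   0   0   0   0   0   0  12  95 133 113
 111 103  91  91  87 228 191 122 106 105 103 110 100 114  97 113   0]
lever angle 0.034365125325032775 5726
```

Request:
play_rows(targets=[[1,0.01,0.5,0,-1.7],[1,0.03,1,0,-3.4],[1,0.07,1.5,0,-5.2],[1,0.12,2,0,-6.9],[1,0.19,2.5,0,-8.6],[1,0.27,3,0,-10.3],[1,0.36,3.5,0,-12],[1,0.46,4,0,-13.8],[1,0.57,4.5,0,-15.5],[1,0.57,4.5,0,-15.5]])

```text
clock: 26.0
eef_pos: [516.3, -125.2, 111.6]
tool_rot: [3.141, -0.001, 0.292]
force: [-1.1, -3.3, 2.7]
width: 18.7
gripper_force: 59.9
```

Request:
play_rows(targets=[[1,-0.02,0.2,0,-0.5],[1,-0.04,0.4,0,-1],[1,-0.06,0.6,0,-1.5],[1,-0.06,0.7,0,-1.8],[1,-0.06,0.7,0,-1.8]])

```text
clock: 26.5
eef_pos: [517.5, -129.7, 111.4]
tool_rot: [-3.141, -0.001, 0.324]
force: [-0.3, 2.1, 2.3]
width: 18.5
gripper_force: 59.9
```

```bash
python3 -c "
from h import *; look()"
```

```text
r 166.6 th 0.3168 yaw 0.3243 Frad -0.4 Fhome -2.1 Fz 2.3 w 18.5 gf 59.9 t 26.50
from 36: [ 0  0  0  0  0  0  0  0  0  0  0  3 16 17 17 12 11  9  9  6  1  0  2  9
  6  0  0  0  0  0  0  0  0  0  0]
lever angle 0.31215210664195325 5884
```

Request:
play_rows(targets=[[1,0,0.15,0,-0.3],[1,0,0.3,0,-0.6],[1,0,0.45,0,-0.9],[1,0,0.6,0,-1],[1,0,0.6,0,-1],[1,0,0.6,0,-1]])

```text
clock: 27.15
eef_pos: [518.6, -133.3, 111.3]
tool_rot: [-3.137, 0.0, 0.343]
force: [-2.1, 9.1, 3.7]
width: 18.4
gripper_force: 60.3
```

```bash
python3 -c "
from h import *; look()"
```

```text
r 166.7 th 0.3391 yaw 0.3433 Frad -1.1 Fhome -9.3 Fz 3.7 w 18.4 gf 60.3 t 27.15
from 36: [0 0 0 0 0 0 0 0 0 0 0 2 7 7 3 1 2 2 1 0 0 0 0 0 0 0 0 0 0 0 0 0 0 0 0]
lever angle 0.33590135239316865 5898
```

Request:
play_rows(targets=[[1,0,0.1,0,0],[1,0,0.2,0,0],[1,0,0.25,0,0],[1,0,0.25,0,0]])

```text
clock: 27.6
eef_pos: [518.9, -134.3, 111.2]
tool_rot: [-3.136, 0.001, 0.345]
force: [-1.8, 11.5, 5.3]
width: 18.7
gripper_force: 60.5
```

Request:
play_rows(targets=[[1,0,-0.5,0,1.7],[1,0.02,-1,0,3.4],[1,0.05,-1.5,0,5.2],[1,0.09,-2,0,6.9],[1,0.15,-2.5,0,8.6],[1,0.23,-3,0,10.3],[1,0.31,-3.5,0,12],[1,0.41,-4,0,13.8],[1,0.52,-4.45,0,15.5],[1,0.52,-4.45,0,15.5]])

```text
clock: 28.6
eef_pos: [510.4, -95.6, 111.6]
tool_rot: [3.14, -0.001, 0.069]
force: [2.5, -2.0, -0.9]
width: 18.8
gripper_force: 59.7
```

```bash
python3 -c "
from h import *; look()"
```

```text
r 166.4 th 0.1067 yaw 0.0688 Frad -2.3 Fhome 2.3 Fz -0.9 w 18.8 gf 59.7 t 28.60
from 36: [ 51  53  53  52  23   0   0   0   0   0   0   0   0   0   0   5  95 132
 113 106 103 103  99  79 216 229 129 108 104 107 104 110 105 100   0]
lever angle 0.10320876448752925 5722
```

Request:
play_rows(targets=[[1,0,-0.3,0,0.3],[1,0.02,-0.6,0,0.6],[1,0.03,-0.9,0,1],[1,0.04,-1.1,0,1.4],[1,0.04,-1.2,0,1.6],[1,0.04,-1.2,0,1.6]])

```text
clock: 29.25
eef_pos: [509.8, -87.9, 111.7]
tool_rot: [3.137, -0.002, 0.037]
force: [2.7, -11.3, -1.2]
width: 18.5
gripper_force: 59.9
```

```bash
python3 -c "
from h import *; look()"
```

```text
r 166.3 th 0.0604 yaw 0.0367 Frad -2.0 Fhome 11.4 Fz -1.2 w 18.5 gf 59.9 t 29.25
from 36: [ 47  48  57  45  53  39  12   0   0   0   0   0   0   0   0   1  81 121
 127 110  93 108  94  80 197 236 124 113 101 102 101 113 104 108   0]
lever angle 0.058588163863591 5721
```

Request:
play_rows(targets=[[1,0.02,-0.15,0,0.3],[1,0.03,-0.3,0,0.6],[1,0.03,-0.45,0,0.9],[1,0.03,-0.5,0,1],[1,0.03,-0.5,0,1]])

```text
clock: 29.8
eef_pos: [509.7, -85.2, 111.7]
tool_rot: [3.134, -0.002, 0.018]
force: [2.5, -17.1, -2.0]
width: 18.4
gripper_force: 60.1
```

```bash
python3 -c "
from h import *; look()"
```

```text
r 166.3 th 0.0442 yaw 0.0177 Frad -1.7 Fhome 17.2 Fz -2.0 w 18.4 gf 60.1 t 29.80
from 36: [ 50  46  55  37  43  50  39  10   0   0   0   0   0   0   0   6  75 139
 110 107 107 103  96  87 189 219 125 106 113 112  95 119 112  87   0]
lever angle 0.0437098495706425 5746
```

Request:
play_rows(targets=[[1,0.02,-0.1,0,0],[1,0.03,-0.2,0,0.1],[1,0.03,-0.3,0,0.1],[1,0.03,-0.4,0,0.1],[1,0.03,-0.4,0,0.1]])

```text
clock: 30.35
eef_pos: [509.6, -83.4, 111.7]
tool_rot: [3.132, -0.002, 0.013]
force: [1.8, -21.5, -1.7]
width: 18.6
gripper_force: 60.3
```

```bash
python3 -c "
from h import *; look()"
```

```text
r 166.3 th 0.0333 yaw 0.0134 Frad -1.1 Fhome 21.6 Fz -1.7 w 18.6 gf 60.3 t 30.35
from 36: [ 34  43  57  46  39  46  41  24   0   0   0   0   0   0   0   2  76 130
 119  96 112 101 100  89 191 219 127 103 122 103 100 118  97 109   0]
lever angle 0.03380164639360128 5730
```

Request:
play_rows(targets=[[1,0.01,0.3,0,-0.8],[1,0.02,0.6,0,-1.6],[1,0.04,0.9,0,-2.5],[1,0.06,1.2,0,-3.4],[1,0.09,1.5,0,-4.3],[1,0.12,1.8,0,-5.2],[1,0.12,1.8,0,-5.2]])

```text
clock: 31.1
eef_pos: [510.4, -95.2, 111.6]
tool_rot: [3.14, 0.001, 0.107]
force: [-0.0, -6.6, 1.2]
width: 18.8
gripper_force: 60.2
```

```bash
python3 -c "
from h import *; look()"
```

```text
r 166.3 th 0.1044 yaw 0.1068 Frad 0.7 Fhome 6.5 Fz 1.2 w 18.8 gf 60.2 t 31.10
from 36: [ 45  39  46  46  45  11   0   0   0   0   0   0   0   0   0   4  67 125
 120 114 109 108  99  90 198 243 128 109 108 116 106 101 113 105   0]
lever angle 0.10268034715923724 5723
```

Request:
play_rows(targets=[[1,0.01,0.3,0,-1],[1,0.02,0.6,0,-2],[1,0.03,0.9,0,-3],[1,0.05,1.2,0,-4],[1,0.07,1.5,0,-5],[1,0.07,1.5,0,-5]])

```text
clock: 31.75
eef_pos: [512.2, -108.1, 111.4]
tool_rot: [-3.141, 0.003, 0.199]
force: [-3.4, -4.6, 6.4]
width: 18.7
gripper_force: 60.6
```

```bash
python3 -c "
from h import *; look()"
```

```text
r 166.4 th 0.1826 yaw 0.1991 Frad 4.2 Fhome 3.9 Fz 6.4 w 18.7 gf 60.6 t 31.75
from 36: [ 42  27  42  29   8   0   0   0   0   0   0   0   0   0   0   9  66  87
  80  70  73  70  55  59 140 147  76  57  65  62  66  63  68  55   0]
lever angle 0.18016313950517882 5744
```

Request:
play_rows(targets=[[1,-0.1,0,-0.1,0.5],[0.7,-0.1,0,-0.1,0.5],[0.5,-0.1,0,-0.1,0.5],[0.4,-0.1,0,-0.1,0.5],[0.4,-0.1,0,-0.1,0.5],[0.4,-0.1,0,-1.5,0.5],[0.4,-0.1,0,-4,0.5],[0.4,-0.1,0,-8,0.5],[0.4,-0.1,0,-11,0.5],[0.4,-0.1,0,-13,0.5]])

```text
clock: 32.8
eef_pos: [513.6, -107.0, 243.8]
tool_rot: [3.141, -0.003, 0.193]
force: [0.2, 0.1, -0.6]
width: 51.7
gripper_force: 0.0
```

Request:
play_rows(targets=[[0.4,3,-2,-1,0],[0.4,5,-4,-2,0],[0.4,6,-6,-3,0],[0.4,6,-6,-3,0],[0.4,6,-6,-3,0]])

```text
clock: 33.3
eef_pos: [560.0, -36.6, 271.3]
tool_rot: [3.141, 0.001, 0.194]
force: [-0.0, -0.1, -0.8]
width: 51.6
gripper_force: 0.0
```

```bash
python3 - <<'E'
from h import *
np.set_printoptions(precision=1,suppress=True)
lev()
im,P=cam('wrist'); X,Y,Z=toc(P); save(im,'w8.png')
m=(X>-25)&(X<25)&(Y>0)&(Y<80)&(Z>60)&(Z<70)
h=lambda a,b,lo,hi:(lambda k:(k.sum(),np.percentile(Y[k],[1,50,99]) if k.sum() else ''))((abs(X)<25)&(Z>a)&(Z<b)&(Y>lo)&(Y<hi))
print('head',h(60.5,63,20,48),'plate',h(62.8,65,48,64),'lid',h(66.3,69.5,52,150),'end',h(69,72,140,170))
E
```

```text
r 123.0 th -0.3418 yaw 0.1937 Frad -0.0 Fhome 0.1 Fz -0.8 w 51.6 gf 0.0 t 33.30
head (np.int64(369), array([33.2, 37.1, 41. ])) plate (np.int64(352), array([53. , 56.9, 61. ])) lid (np.int64(3289), array([ 61.5, 100.3, 146.8])) end (np.int64(697), array([144.1, 152.5, 160.1]))
```

View pics/w8.png

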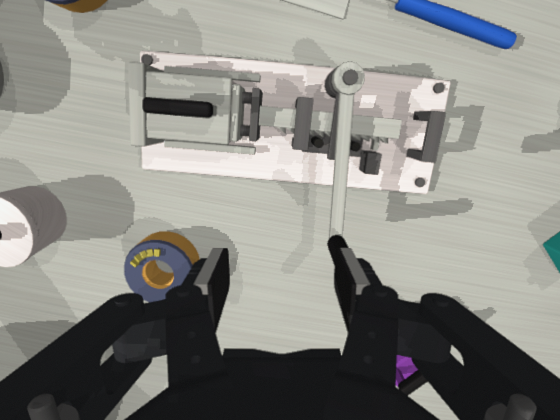

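The picture shows the mould against the end stop (137,95), the plate (237,110) against it, and the fingers clear of the lever. I compare the plate-to-head gap with the free one from the earlier picture.

```bash
python3 - <<'E'
from h import *
P=np.load('w2P.npy'); X,Y,Z=toc(P)
for a,b,lo,hi in((60.5,63,-5,30),(62.8,65.2,28,50)):
    k=(abs(X)<25)&(Z>a)&(Z<b)&(Y>lo)&(Y<hi); print(k.sum(),np.percentile(Y[k],[1,50,99]).round(1))
E
```

```text
184 [ 9.9 14.  17.9]
189 [34.3 38.  41.7]
```

```bash
python3 -c "
from cell import ctrl
print(ctrl.finish_job())"
```

```text
the job is handed in; nothing more can be done
None
```

The mould stands in the bay, held tight against the end stop after three full strokes (plate pressed back about 4.2 mm by the camera, at the low end of the 4 to 6 mm range); the lever is released, nothing else was moved, and the job was handed in at about 33 s.

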